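# Hold the nut dispenser open over a measuring cup

### The arm

A 6-joint arm with a two-finger parallel gripper is mounted at the origin on a cart in front of the work surface, level with it; the furniture and walls round the work are solid. World frame = base frame: x ahead of the robot, y to its left, z up, the work surface at z = 0. Lengths are in mm, angles in rad, forces in N, time in s.
With the tool pointing down it reaches from about 350 to 875 mm from the base axis. Payload 4.2 kg.
Tool frame: the origin (TCP) lies between the finger pads; the fingertips stand 25 mm ahead of it and the grasp point (between the pads) lies 6 mm ahead of it; z points along the fingers, y is the line along which they close (so a half turn about z gives the same grasp; the last joint's range is limited). The gripper opens to 85 mm and grips with 20 to 120 N. Pads are 22 mm wide; open, the fingers measure 114 mm over their backs; the gripper's body (76 mm by 85 mm) begins 54 mm behind the grasp point. The pads swing forward as they close: fully open they stand 13 mm farther back than shut.
Start: joints at [1.451, 0.385, 0.008, 0, -1.194, -0.259], TCP at [231.096, 580.684, 256.312] pointing down, gripper open.
Joint ranges: [-3.14, 3.14], [-1.21, 2.06], [-1.07, 1.41], [-3.16, 2.05], [-2.99, -0.16], [-3.1, 3.1]. Speed limits (rad/s): [2.79, 2.79, 3.14, 3.14, 3.14, 3.14].

### API

Orientations are given as a unit quaternion [x, y, z, w].
In Python, from bench import arm gives the robot as it stands.
- The arm moves only by the shell command python3 -m pendant 'ROWS'. ROWS is JSON, a list of rows, each a list of 7 numbers: the shift along the tool's x, y, z in m, then the turn, a rotation vector about the tool's x, y, z in degrees, then the finger opening in m, from 0 to 0.0854. In form: [[x, y, z, wx, wy, wz, fingers], ...]. A call has 1 to 12 rows; each row shifts and turns the commanded pose from where the row before left it, along the tool's axes as they then stand; what a row does not reach is not made up. A row lasts 1/10 s, in which the tool goes at most 50 mm and 8.59 degrees, less where a joint would pass 70% of its speed; a pose out of reach is approached as far as the arm can. A call is refused whole if a number of a shift passes 0.05 or a number of a turn 8.59, either way. A call with a gripper value outside its range is refused whole. The fingers move at their own pace and stop on an object; the grip force is fixed at half the most. Time passes only in rows, so rows that do not move let the fingers close. It gives the time, the measured TCP pose, the force, the opening and the grip force at its end, in the units of the state.
- arm.read_state(): the state, without advancing time (a new reading comes with each control period).
- arm.get_image(name): name is "side" or "top" or "wrist"; returns a dict with "image" (420x560x3 uint8, red, green, blue), "fx", "fy", "cx", "cy" (pixels), "k1" (the pictures are not rectified: a ray, as slopes to the right and down, at radius r is drawn at 1 + k1 r^2 times it, then the intrinsics apply), "xyz" and "rotation" of the camera in the world. Camera axes: x right, y down, z forward; pixel columns grow to the right and rows downward; lengths in mm; the calibration is good to about 2 mm. A picture is of the moment at which its call begins. There is no depth.
- arm.job_done(): hands the job in; it is judged then, once.
The state is a dict: "clock": time; "joints": joint angles; "joint_vel": joint speeds; "joint_efforts": joint torques, N m; "position": TCP position; "ee_rot": TCP orientation; "contact_force": force on the tool from outside, world axes, zero at the start; "wrist_torque": the same for the moment, N m; "gripper_width": finger opening in mm; "grasp_force": force on a finger pad.
Only numpy, scipy, OpenCV 4.12 (cv2) and the standard library are available. Lean on these libraries where they do the work, as an engineer would, in place of code of your own. Each camera call takes 0.05 s, during which the arm holds its last target. There are 200 camera calls.

### The job

Stand the steel measuring cup on the worktop under the outlet of the nut dispenser and let go of it; then press the dispenser's sprung handle all the way down and keep it down, so that all the hazelnuts run into the cup and none is spilt. Finish while still holding the handle fully down, with the filled cup standing under the outlet, and leave the garlic, the mug and the tin where they stand.

Things in the scene. Friction and masses are not known exactly. Their poses are not given: they have to be found in the camera images.
- dispenser: Nut dispenser, fixed: clear canister (86 mm wide, 244 mm high, black lid) on a steel column 80 mm behind its outlet. Origin: on the worktop straight below the outlet, z up; the open front is -x: the cup goes in there, between the two foot tubes (12 mm thick, inner sides at y = +-55 mm, x from -46 mm to the U's bend at +74 mm). The handle bar runs at x = -38 mm.
- outlet (a point): Centre of the dispenser's outlet (a round hole of 44 mm, closed below by the curved steel gate), 66 mm above the worktop; the gate's underside is 62 mm above the worktop at its lowest, also while it swings, and its steel cheeks reach 40 mm in front of and behind the outlet. The nuts fall straight down from here.
- handle (a joint): Turn of the dispenser's sprung handle and of the gate, which is one part with it, rad: 0 = up, gate shut; 0.66 = fully down on its stop, gate open. It turns about a level pin along the dispenser's x, 128 mm above the worktop over the outlet. The spring returns it: pressing the pad takes about 3.5 N at first and 8 N at the stop. Nuts begin to fall at about 0.3.
- pad (a point): Middle of the top of the handle's black thumb pad (30 mm along the dispenser's x, 42 mm along the handle). The handle points to the dispenser's -y side; the pad is 106 to 111 mm to the side of the outlet all the way down and 38 mm in front (-x) of it; 172 mm above the worktop when up (rising outwards by 0.33 rad), 98 mm when fully down (falling outwards by 0.33 rad)..
- cup: Steel measuring cup, loose, about 0.16 kg: round, 77 mm across the rim, 42 mm high, inside 70 mm wide at the rim (62 mm at the bottom) and 38 mm deep, with one long straight flat handle along its -x. Origin: centre of its underside; z up. It stands by itself.
- grip (a point): Point on the measuring cup's handle to hold it by: 100 mm from the cup's centre, in mid-handle, 38.5 mm above the cup's underside. The handle is 16 mm wide (the cup's y), 5 mm thick and runs level from 37 mm to 137 mm from the cup's centre, with a hanging ring at its end (to 153 mm).
- nut0: One of eight hazelnuts (16 mm) that lie on the gate in the dispenser; origin at its centre.
- nut1: One of eight hazelnuts (16 mm) that lie on the gate in the dispenser; origin at its centre.
- nut2: One of eight hazelnuts (16 mm) that lie on the gate in the dispenser; origin at its centre.
- nut3: One of eight hazelnuts (16 mm) that lie on the gate in the dispenser; origin at its centre.
- nut4: One of eight hazelnuts (16 mm) that lie on the gate in the dispenser; origin at its centre.
- nut5: One of eight hazelnuts (16 mm) that lie on the gate in the dispenser; origin at its centre.
- nut6: One of eight hazelnuts (16 mm) that lie on the gate in the dispenser; origin at its centre.
- nut7: One of eight hazelnuts (16 mm) that lie on the gate in the dispenser; origin at its centre.
- garlic: Head of garlic, 60 mm, a bystander, to be left where it stands.
- mug: Two-tone mug with a handle (dark above, white below), 90 mm wide and 97 mm high, a bystander, to be left where it stands.
- tin: Round tin, 75 mm wide and 58 mm high, a bystander, to be left where it stands.

How it is judged (in metres and radians):
On the way, in this order (a step that is already met when the one before it is completed fails the run):
1. the cup stands on the worktop under the outlet, let go of, while the gate is still shut (angle between cup's own z axis and vertical below 0.06 rad and height (world z) of cup below 0.004 m and horizontal distance between cup and outlet below 0.022 m and contact force between the fingers and cup below 0.2 N and value of joint handle below 0.15 rad), for 0.2 s.
2. the handle is pressed fully down (value of joint handle above 0.58 rad), for 0.2 s.
At the end, for the whole second after the job is handed in: The handle is held down by the fingers (joint above 0.58 of 0.66 rad, push above 2 N); the cup stands upright on the worktop, untouched, within 22 mm of the place below the outlet; all eight nuts lie in it (value of joint handle above 0.58 rad and contact force between the fingers and handle above 2 N and contact force between the arm and cup below 0.5 N and linear speed of cup below 0.02 m/s and angle between cup's own z axis and vertical below 0.06 rad and height (world z) of cup below 0.004 m and horizontal distance between cup and outlet below 0.022 m and horizontal distance between each of nut0, nut1, nut2, nut3, nut4, nut5, nut6, nut7 and cup below 0.037 m and height (world z) of each of nut0, nut1, nut2, nut3, nut4, nut5, nut6, nut7 below 0.046 m); the arm keeps its last pose, push and grip.
It fails at once if the garlic is moved by more than 3 cm (distance of garlic from where it was at the start of the episode above 0.03 m).
It fails at once if the mug is moved by more than 3 cm (distance of mug from where it was at the start of the episode above 0.03 m).
It fails at once if the tin is moved by more than 3 cm (distance of tin from where it was at the start of the episode above 0.03 m).
It also fails if it takes over 48 s, if anything falls off the work surface, if the arm or the gripper's body presses on something with over 40 N, if the wrist force passes 120 N, or if a joint passes its speed limit or range.

## Working session

There is one attempt and no reset: what is moved stays moved. The work goes in short steps, Python scripts to look and compute and a shell command to move; the robot and the scene stay as the last step left them, time stands still between calls to the robot, and variables do not carry over. Pictures are saved under pics/ and viewed, at most 14 in all, crops included, and the job is handed in when it is done.

```bash
mkdir -p pics
cat > h.py <<'E'
import numpy as np, cv2, pickle
from bench import arm
def snap(n,f):
    d=arm.get_image(n); cv2.imwrite(f'pics/{f}.png',d['image'][:,:,::-1]); pickle.dump(d,open(f'pics/{f}.pkl','wb')); return d
def load(f): return pickle.load(open(f'pics/{f}.pkl','rb'))
def R(d):
    r=np.array(d['rotation'],float)
    if r.shape==(3,3): return r
    from scipy.spatial.transform import Rotation as Q
    return Q.from_quat(r).as_matrix()
def ray(d,u,v):
    K=np.array([[d['fx'],0,d['cx']],[0,d['fy'],d['cy']],[0,0,1.]])
    p=cv2.undistortPoints(np.array([[[u,v]]],float),K,np.array([d['k1'],0,0,0,0.]))[0,0]
    # inverse of k1 model: drawn = s*(1+k1 r^2)
    return np.array(d['xyz'],float),R(d)@np.array([p[0],p[1],1.])
def plane(d,u,v,z):
    o,r=ray(d,u,v); return o+r*(z-o[2])/r[2]
def tri(*obs):
    A=np.zeros((3,3));b=np.zeros(3)
    L=[ray(*o) for o in obs]
    for o,r in L:
        r=r/np.linalg.norm(r);P=np.eye(3)-np.outer(r,r);A+=P;b+=P@o
    x=np.linalg.solve(A,b)
    return x,[np.linalg.norm(np.cross(x-o,r/np.linalg.norm(r))) for o,r in L]
def proj(d,X):
    c=R(d).T@(np.array(X,float)-np.array(d['xyz']));s=c[:2]/c[2];s=s*(1+d['k1']*(s@s))
    return s*[d['fx'],d['fy']]+[d['cx'],d['cy']]
E
python3 - <<'E'
from h import *
a=[snap(n,n+'0') for n in('side','top','wrist')]
for d in a: print(d['xyz'],np.round(R(d),3).tolist(),d['fx'],d['k1'])
print(arm.read_state())
E
```

```text
[354.35807293 544.16778636 838.70272714] [[-0.953, -0.206, 0.223], [-0.304, 0.638, -0.707], [0.003, -0.742, -0.671]] 440.4922254094287 0.01182083525217277
[ 427.00589487 -182.10876004 1008.51304368] [[0.001, -0.985, 0.173], [-1.0, 0.003, 0.019], [-0.019, -0.173, -0.985]] 448.1336438354942 -0.059033335031475676
[296.464789   555.13089714 372.33819623] [[-0.369, -0.892, -0.259], [-0.929, 0.355, 0.101], [0.002, 0.278, -0.961]] 300.13407543153573 -0.05681700358747106
{'clock': 0.15, 'joints': array([ 1.45059762e+00,  3.85361337e-01,  6.97164998e-03, -3.21295723e-04,
       -1.19401632e+00, -2.58598085e-01]), 'joint_vel': array([-0.00271062, -0.00020946,  0.0039756 ,  0.00201653,  0.00026214,
        0.00149008]), 'joint_efforts': array([ 2.51176829e-06, -3.92680335e+01,  1.88583398e+01,  4.18862432e+00,
       -3.41035084e-03, -1.16037015e-06]), 'position': array([230.97307984, 580.33814902, 255.50112139]), 'ee_rot': array([ 9.82106194e-01, -1.88326189e-01, -9.33237540e-05,  8.13240233e-04]), 'contact_force': array([ 0.20337207, -0.2971184 , -0.27119706]), 'wrist_torque': array([-0.00839564,  0.00044848, -0.03605305]), 'grasp_force': 0.0, 'gripper_width': 85.3595225290839}
```

View pics/top0.png

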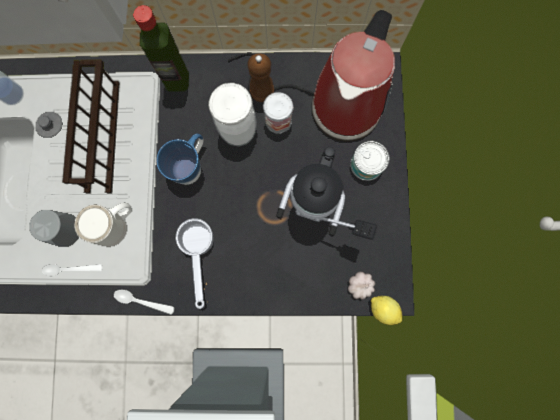

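View pics/side0.png

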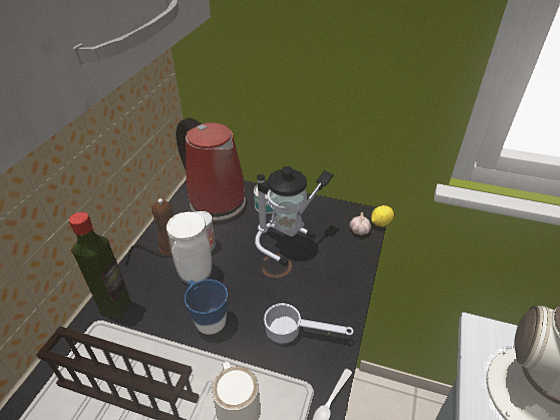

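View pics/wrist0.png

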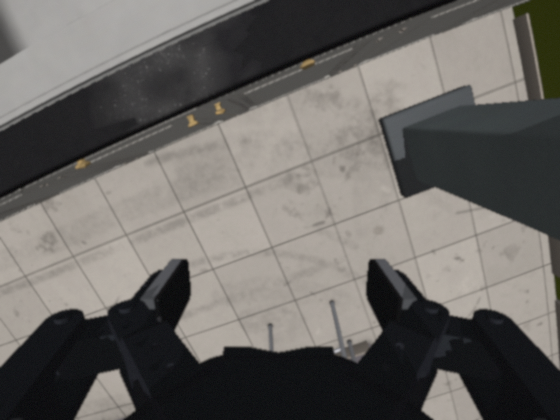

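The top view shows the cup at (194,238) with its handle down to (199,300), the dispenser lid at (318,190) with the pad at (365,229), the garlic at (361,286), the mug at (180,160) and the tin at (370,160). The side view shows the cup at (283,322), the ring at (350,331) and the pad at (326,178). The wrist camera sees only the floor. I'll zoom in next.

Run:
```python
from h import *
t,s=load('top0'),load('side0')
T=cv2.resize(t['image'][140:310,165:390,::-1].copy(),None,fx=3.5,fy=3.5,interpolation=2)[:595,:790]
S=cv2.resize(s['image'][160:350,230:370,::-1].copy(),None,fx=3.1,fy=3.1,interpolation=2)
cv2.imwrite('pics/c1.png',T);cv2.imwrite('pics/c2.png',S);print(T.shape,S.shape)
print('garlic',plane(t,361,286,25),'tin',plane(t,370,160,58),'mug',plane(t,180,162,97))
```

```text
(595, 788, 3) (589, 434, 3)
garlic [ 421.84805915 -348.56279414   25.        ] tin [ 693.80589565 -371.31574955   58.        ] mug [680.46834783  37.2067072   97.        ]
```

View pics/c1.png

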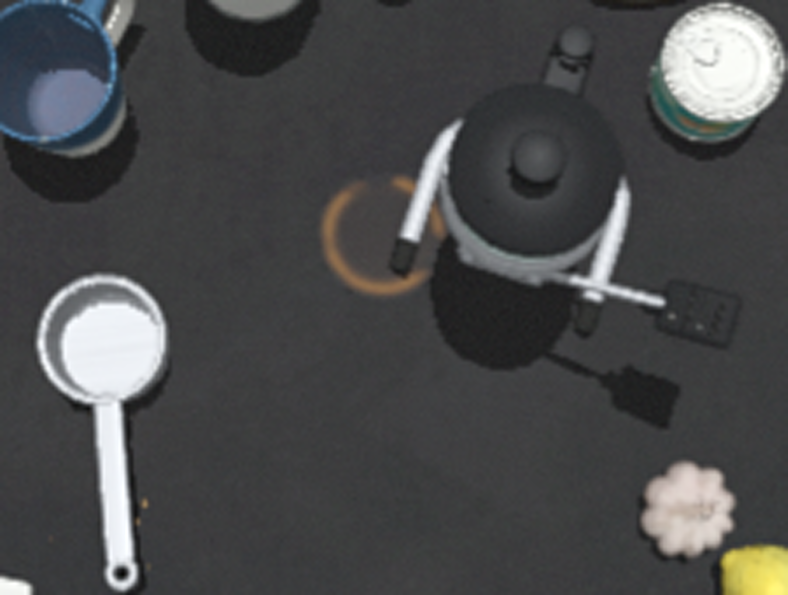

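View pics/c2.png

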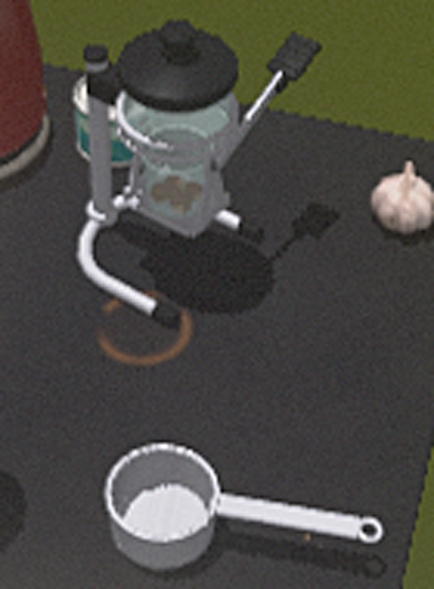

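Run:
```python
from h import *
t,s=load('top0'),load('side0')
T=lambda x,y:(t,(x+.5)/3.5-.5+165,(y+.5)/3.5-.5+140)
S=lambda x,y:(s,(x+.5)/3.1-.5+230,(y+.5)/3.1-.5+160)
P={'footL':((401,262),(172,318)),'footR':((586,325),(252,233)),'knob':((537,155),(179,32)),'col':((575,42),(96,52)),
'pad':((700,313),(295,57)),'rim':((103,340),(163,483)),'ring':((121,573),(369,529))}
for k,(a,b) in P.items():
    x,r=tri(T(*a),S(*b)); P[k]=x; print(k,x.round(1),np.round(r,1))
# plane-constrained
cu=plane(*T(103,340),42);ri=plane(*T(121,573),38);print('cup',cu,'ring',ri,np.linalg.norm(cu-ri), 'side',plane(*S(163,483),42),plane(*S(369,529),38))
fl=plane(*T(401,262),6);fr=plane(*T(586,325),6);print(fl,fr,np.linalg.norm(fl-fr))
k=P['knob'];c=P['col'];ax=c-k;print('yaw knob-col',np.degrees(np.arctan2(ax[1],ax[0])),np.linalg.norm(ax[:2]))
d=fl-fr;print('yaw feet',np.degrees(np.arctan2(-d[0],d[1])))
w=ri-cu;print('cup yaw',np.degrees(np.arctan2(-w[1],-w[0])))
```

```text
footL [ 579.9 -172.     2.2] [2.3 2.3]
footR [ 541.6 -291.1   -1.2] [0.3 0.3]
knob [ 598.  -242.9  237.3] [2.2 2.2]
col [ 674.1 -268.9  182.3] [1.5 1.5]
pad [ 527.  -335.4  163.6] [1.9 1.9]
rim [526.5  12.4  45.4] [0.6 0.6]
ring [384.   -1.   36.3] [1.1 1.1]
cup [527.4204659  13.1802143  42.       ] ring [385.17161906  -1.17653345  38.        ] 143.02744713890954 side [526.62175399  10.13916121  42.        ] [3.82890483e+02 5.24852070e-02 3.80000000e+01]
[ 581.61138779 -171.74513293    6.        ] [ 540.41843552 -290.36544506    6.        ] 125.56925486306719
yaw knob-col -18.87178730836139 80.50008108157732
yaw feet -19.15044090884958
cup yaw 5.7631749655970195
```

```bash
cat >> h.py <<'E'
from scipy.spatial.transform import Rotation as Q
def go(x,y,z,yaw,roll=0):
    """prints turn (rotvec deg, tool axes) then shift (mm, in turned tool axes) to TCP target, tool down with tool x at yaw deg"""
    st=arm.read_state(); q=Q.from_quat(st['ee_rot'])
    a=np.radians(yaw); tx=np.array([np.cos(a),np.sin(a),0]); tz=np.array([0,0,-1.])
    T=Q.from_matrix(np.column_stack([tx,np.cross(tz,tx),tz]))*Q.from_euler('x',roll,degrees=True)
    print('t',st['clock'],'pos',st['position'].round(1),'turn',(q.inv()*T).as_rotvec(degrees=True).round(2),'shift',T.inv().apply(np.array([x,y,z])-st['position']).round(1),'F',st['contact_force'].round(1),'w',round(st['gripper_width'],1))
E
python3 -c "
from h import *
go(430,2,200,5.5)"
```

```text
t 0.15 pos [231.  580.3 255.5] turn [ 9.000e-02  2.000e-02 -2.721e+01] shift [142.7 594.8  55.5] F [ 0.2 -0.3 -0.3] w 85.4
```

```bash
python3 -m pendant '[[0,0,0,0,0,-6.8,0.085],[0,0,0,0,0,-6.8,0.085],[0,0,0,0,0,-6.8,0.085],[0,0,0,0,0,-6.8,0.085],[0.011,0.0457,0.0043,0,0,0,0.085],[0.011,0.0457,0.0043,0,0,0,0.085],[0.011,0.0457,0.0043,0,0,0,0.085],[0.011,0.0457,0.0043,0,0,0,0.085],[0.011,0.0457,0.0043,0,0,0,0.085],[0.011,0.0457,0.0043,0,0,0,0.085],[0.011,0.0457,0.0043,0,0,0,0.085],[0.011,0.0457,0.0043,0,0,0,0.085]]'
python3 -m pendant '[[0.011,0.0457,0.0043,0,0,0,0.085],[0.011,0.0457,0.0043,0,0,0,0.085],[0.011,0.0457,0.0043,0,0,0,0.085],[0.011,0.0457,0.0043,0,0,0,0.085],[0.011,0.0457,0.0043,0,0,0,0.085],[0,0,0,0,0,0,0.085]]'
python3 -c "
from h import *
snap('wrist','w1');go(430,2,200,5.5)"
```

```text
clock: 1.35
position: [353.7, 223.3, 221.8]
ee_rot: [0.999, 0.048, 0.0, -0.0]
contact_force: [0.6, 0.9, 0.4]
gripper_width: 84.8
grasp_force: 0.0
clock: 1.95
position: [430.5, -1.4, 199.6]
ee_rot: [0.999, 0.044, -0.001, 0.0]
contact_force: [-0.2, -0.9, -1.3]
gripper_width: 85.0
grasp_force: 0.0
t 2.0 pos [4.303e+02 4.000e-01 1.998e+02] turn [ 0.02  0.09 -0.36] shift [-0.1 -1.6 -0.2] F [ 0.4  1.1 -0.1] w 85.2
```

View pics/w1.png

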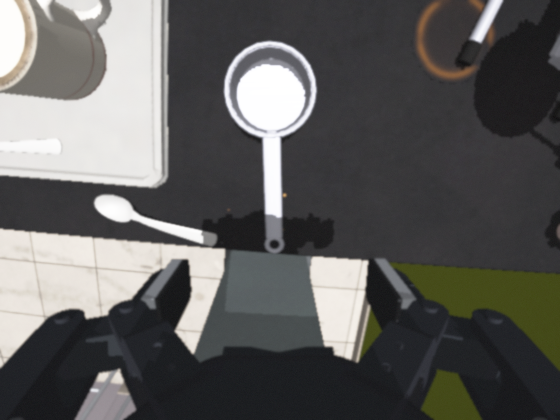

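The wrist view shows the rim centre at about (270,90), the handle running to the ring at (274,244), and the finger midline at about column 279.

Run:
```python
from h import *
t,s,w=load('top0'),load('side0'),load('w1')
T=lambda x,y:(t,(x+.5)/3.5-.5+165,(y+.5)/3.5-.5+140)
S=lambda x,y:(s,(x+.5)/3.1-.5+230,(y+.5)/3.1-.5+160)
g=cv2.cvtColor(w['image'],cv2.COLOR_RGB2GRAY)
for v in (160,190,215):
    c=np.where(g[v,240:310]>150)[0]+240; print(v,c.min(),c.max(),plane(w,(c.min()+c.max())/2,v,41).round(1))
for n,o in {'rim':(T(103,340),S(163,483),(w,270,89.5)),'ring':(T(121,573),S(369,529),(w,274,244))}.items():
    x,r=tri(*o);print(n,x.round(1),np.round(r,1),plane(*o[2],42 if n=='rim' else 38).round(1))
go(427.5,3,44,5.5)
```

```text
160 263 280 [467.4   8.4  41. ]
190 264 281 [439.5   5.2  41. ]
215 271 281 [ 4.153e+02 -2.000e-01  4.100e+01]
rim [526.7  13.3  46.1] [1.  1.  1.4] [527.7  14.7  42. ]
ring [383.9  -0.9  36.8] [1.3 0.9 0.4] [384.   -0.9  38. ]
t 2.0 pos [4.303e+02 4.000e-01 1.998e+02] turn [ 0.02  0.09 -0.36] shift [ -2.5  -2.8 155.8] F [ 0.4  1.1 -0.1] w 85.2
```

```bash
python3 -m pendant '[[-0.0025,-0.0034,0.04,0,0,-0.8,0.085],[0,0,0.04,0,0,0,0.06],[0,0,0.04,0,0,0,0.05],[0,0,0.02,0,0,0,0.05],[0,0,0.015,0,0,0,0.05],[0,0,0,0,0,0,0.05],[0,0,0,0,0,0,0.05]]'
python3 -c "
from h import *
go(427.5,3.6,44.5,5.9)"
python3 -m pendant '[[0,0,0,0,0,0,0],[0,0,0,0,0,0,0],[0,0,0,0,0,0,0],[0,0,0,0,0,0,0],[0,0,0,0,0,0,0],[0,0,0,0,0,0,0],[0,0,0,0,0,0,0]]'
```

```text
clock: 2.7
position: [427.8, 7.1, 45.7]
ee_rot: [0.998, 0.056, 0.0, 0.0]
contact_force: [0.0, -0.7, -0.5]
gripper_width: 49.6
grasp_force: 0.0
t 2.7 pos [427.8   7.1  45.7] turn [ 0.   -0.01  0.5 ] shift [-0.6  3.4  1.2] F [ 0.  -0.7 -0.5] w 49.6
clock: 3.4
position: [427.6, 6.2, 45.6]
ee_rot: [0.998, 0.055, 0.0, -0.0]
contact_force: [-1.2, 0.5, 2.4]
gripper_width: 14.5
grasp_force: 58.4
```

```bash
python3 -m pendant '[[0,0,-0.01,0,0,0,0],[0,0,-0.01,0,0,0,0],[0,0,0,0,0,0,0]]'
python3 -c "
from h import *
go(380.5,-168.6,65,-19)"
```

```text
clock: 3.7
position: [428.3, 6.3, 66.7]
ee_rot: [0.998, 0.055, 0.001, -0.0]
contact_force: [0.0, 0.1, -2.1]
gripper_width: 14.2
grasp_force: 58.3
t 3.7 pos [428.3   6.3  66.7] turn [-0.07 -0.14 25.3 ] shift [ 11.8 181.    1.7] F [ 0.   0.1 -2.1] w 14.2
```

```bash
python3 -m pendant '[[0,0,0,0,0,5.06,0],[0,0,0,0,0,5.06,0],[0,0,0,0,0,5.06,0],[0,0,0,0,0,5.06,0],[0,0,0,0,0,5.06,0],[0.002,0.03,0,0,0,0,0],[0.002,0.03,0,0,0,0,0],[0.002,0.03,0,0,0,0,0],[0.002,0.03,0,0,0,0,0],[0.002,0.03,0,0,0,0,0],[0.002,0.031,0,0,0,0,0],[0,0,0,0,0,0,0]]'
python3 - <<'E'
from h import *
go(380.5,-168.6,65,-19)
s=snap('side','s2');t=snap('top','t2');w=snap('wrist','w2')
cv2.imwrite('pics/c3.png',np.vstack([cv2.resize(w['image'][:,:,::-1],(400,300)),np.zeros((1,400,3),np.uint8)]) if 0 else np.hstack([cv2.resize(s['image'][150:350,200:400,::-1],(400,400),interpolation=2),cv2.resize(t['image'][120:320,200:400,::-1],(400,400),interpolation=2)]))
E
```

```text
clock: 4.9
position: [378.3, -171.0, 65.2]
ee_rot: [0.986, -0.168, -0.001, 0.0]
contact_force: [0.8, 0.3, -1.9]
gripper_width: 14.3
grasp_force: 59.3
t 4.9 pos [ 378.3 -171.    65.2] turn [ 0.02  0.09 -0.3 ] shift [ 1.3 -3.   0.2] F [ 0.8  0.3 -1.9] w 14.3
```

View pics/c3.png

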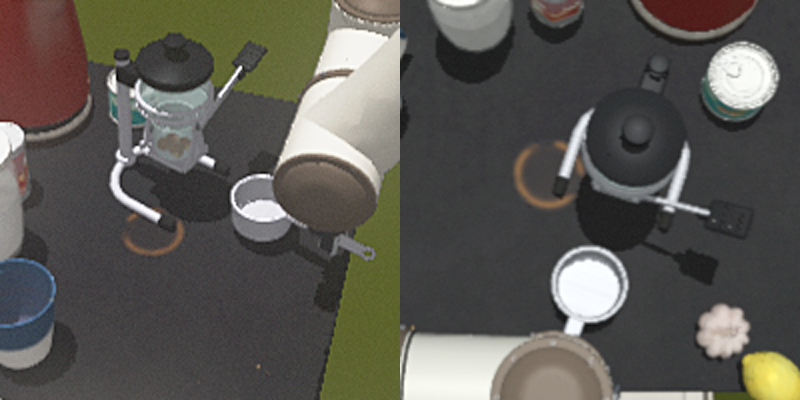

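View pics/w2.png

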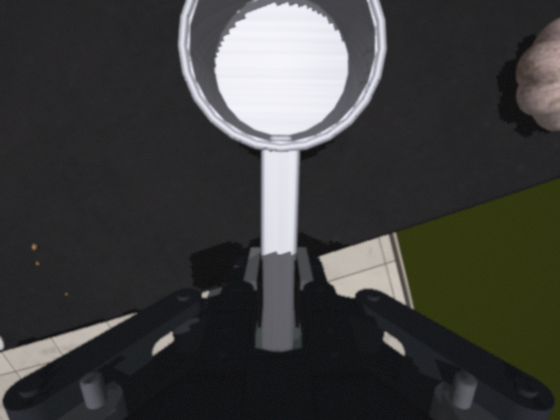

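Run:
```python
from h import *
s,t=load('s2'),load('t2'); w=load('w2')
T=lambda x,y:(t,(x-400+.5)/2-.5+200,(y+.5)/2-.5+120)
S=lambda x,y:(s,(x+.5)/2-.5+200,(y+.5)/2-.5+150)
print('rim',[a for a in tri(T(591,285),S(263,198))], plane(*T(591,285),62), plane(*S(263,198),62))
for n,a,b in (('knob',(637,130),(175,42)),('fL',(562,187),(170,224)),('fR',(667,222),(224,172)),('col',(658,64),(121,54)),('pad',(730,218),(250,54))):
    x,r=tri(T(*a),S(*b));print(n,x.round(1),np.round(r,1))
o=np.array([598,-243.5,0]);ex=np.array([.9455,-.3256,0]);ey=np.array([.3256,.9455,0])
for n,p in dict(fL=o-46*ex+61*ey+[0,0,6],fR=o-46*ex-61*ey+[0,0,6],col=o+80*ex+[0,0,190],pad=o-38*ex-108*ey+[0,0,172]).items():
    u,v=proj(t,p);a,b=proj(s,p);print(n,(u-200)*2+400,(v-120)*2,(a-200)*2,(b-150)*2)
```

```text
rim [array([ 470.85063787, -206.24570935,   52.04158961]), [np.float64(1.131941064067402), np.float64(1.1319410640674925)]] [ 471.50915028 -205.87630375   62.        ] [ 468.25857151 -196.81828443   62.        ]
knob [ 597.8 -243.3  234.7] [1.5 1.5]
fL [ 5.827e+02 -1.755e+02 -5.000e-01] [2.8 2.8]
fR [ 543.2 -294.9   -7.9] [2.8 2.8]
col [ 674.6 -268.6  181.3] [1.1 1.1]
pad [ 527.2 -334.8  168. ] [1.8 1.8]
fL 557.640424022358 195.33634072605537 172.49023220121921 223.67524428054367
fR 660.5300944580508 230.13215336625262 226.384153633403 169.42361708939552
col 659.5877262930354 62.98604919034619 120.44924874113485 47.244464998389276
pad 728.8681885873552 219.2246816561315 248.21981444849996 51.415192153730914
```

Run:
```python
from h import *
from scipy.optimize import brentq
w=load('w2');g=cv2.cvtColor(w['image'],cv2.COLOR_RGB2GRAY).astype(float)
def edges(v,lo,hi,th):
    c=np.where(g[v,lo:hi]>th)[0]+lo; return c.min()-.5,c.max()+.5
def zof(a,b,v,W): return brentq(lambda z:np.linalg.norm(plane(w,a,v,z)-plane(w,b,v,z))-W,-20,120)
for v in range(25,65,5):
    a,b=edges(v,150,420,85); z=zof(a,b,v,77);print(v,a,b,round(z,1),plane(w,(a+b)/2,v,z).round(1))
for v in (165,185,205,225,240):
    a,b=edges(v,235,325,110); z=zof(a,b,v,16);print(v,a,b,round(z,1),plane(w,(a+b)/2,v,z).round(1))
```

```text
25 178.5 385.5 59.2 [ 479.1 -204.7   59.2]
30 178.5 385.5 59.6 [ 477.4 -204.1   59.6]
35 177.5 386.5 61.2 [ 475.4 -203.4   61.2]
40 177.5 386.5 61.6 [ 473.7 -202.8   61.6]
45 177.5 386.5 62.0 [ 472.  -202.2   62. ]
50 177.5 386.5 62.4 [ 470.3 -201.6   62.4]
55 178.5 385.5 61.6 [ 468.8 -201.1   61.6]
60 179.5 384.5 60.8 [ 467.3 -200.6   60.8]
165 260.5 298.5 55.9 [ 429.8 -186.7   55.9]
185 260.5 297.5 54.8 [ 421.5 -183.7   54.8]
205 260.5 297.5 57.2 [ 413.7 -181.    57.2]
225 260.5 296.5 56.2 [ 404.8 -177.7   56.2]
240 260.5 296.5 58.1 [ 398.8 -175.6   58.1]
```

The cup is level in the grip, centred about 98 mm ahead of the TCP. But the wrist camera sits about 70 mm ahead along tool x and would end up inside the canister, so I'll set the cup down here and regrasp it with the tool half-turned and a little farther out.

```bash
python3 -m pendant '[[0,0,0.01,0,0,0,0],[0,0,0.008,0,0,0,0],[0,0,0.001,0,0,0,0],[0,0,0,0,0,0,0],[0,0,0,0,0,0,0.05],[0,0,0,0,0,0,0.05],[0,0,0,0,0,0,0.05],[0,0,0,0,0,0,0.05],[0,0,-0.02,0,0,0,0.05],[-0.006,0,-0.03,0,0,0,0.05],[-0.005,0,-0.04,0,0,0,0.05],[0,0,0,0,0,8.57,0.05]]'
python3 -m pendant '[[0,0,0,0,0,8.57,0.05],[0,0,0,0,0,8.57,0.05],[0,0,0,0,0,8.57,0.05],[0,0,0,0,0,8.57,0.05],[0,0,0,0,0,8.57,0.05],[0,0,0,0,0,8.57,0.05],[0,0,0,0,0,8.57,0.05],[0,0,0,0,0,8.57,0.05],[0,0,0,0,0,8.57,0.05],[0,0,0,0,0,8.57,0.05],[0,0,0,0,0,8.57,0.05],[0,0,0,0,0,8.57,0.05]]'
python3 -m pendant '[[0,0,0,0,0,8.57,0.05],[0,0,0,0,0,8.57,0.05],[0,0,0,0,0,8.57,0.05],[0,0,0,0,0,8.57,0.05],[0,0,0,0,0,8.57,0.05],[0,0,0,0,0,8.57,0.05],[0,0,0,0,0,8.57,0.05],[0,0,0,0,0,8.57,0.05],[0,0,0,0,0,0,0.05]]'
python3 - <<'E'
from h import *
print(arm.read_state()['joints'].round(2))
go(367.5,-167.5,45.5,160.8)
t=snap('top','t3');s=snap('side','s3')
cv2.imwrite('pics/c4.png',np.hstack([cv2.resize(s['image'][150:350,200:400,::-1],(400,400),interpolation=2),cv2.resize(t['image'][120:320,200:400,::-1],(400,400),interpolation=2)]))
E
```

```text
clock: 6.25
position: [372.1, -165.6, 140.9]
ee_rot: [0.971, -0.24, 0.005, -0.001]
contact_force: [0.4, 0.6, -0.5]
gripper_width: 50.0
grasp_force: 0.0
clock: 7.45
position: [369.4, -165.4, 136.4]
ee_rot: [-0.416, 0.909, -0.0, 0.0]
contact_force: [0.4, -1.1, -0.7]
gripper_width: 49.9
grasp_force: 0.0
clock: 8.35
position: [369.4, -165.4, 136.5]
ee_rot: [0.165, 0.986, 0.0, 0.0]
contact_force: [0.5, -0.4, -0.7]
gripper_width: 49.8
grasp_force: 0.0
[-0.02  0.15 -0.67 -0.   -0.75 -1.89]
t 8.35 pos [ 369.4 -165.4  136.5] turn [0.01 0.01 0.22] shift [ 1.1 -2.7 91. ] F [ 0.5 -0.4 -0.7] w 49.8
```

View pics/c4.png

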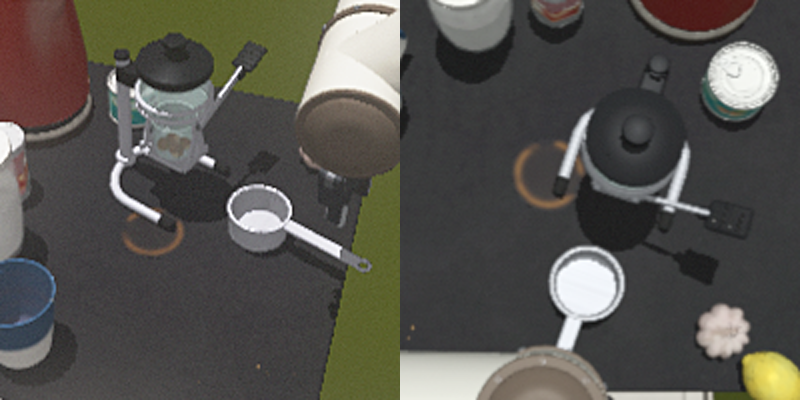

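The cup stands with its handle free toward the gripper; its rim is at (587,285) in the crop.

```bash
python3 -m pendant '[[0.001,-0.0027,0.03,0,0,0,0.05],[0,0,0.03,0,0,0,0.05],[0,0,0.02,0,0,0,0.05],[0,0,0.011,0,0,0,0.05],[0,0,0,0,0,0,0.05],[0,0,0,0,0,0,0],[0,0,0,0,0,0,0],[0,0,0,0,0,0,0],[0,0,0,0,0,0,0],[0,0,0,0,0,0,0],[0,0,0,0,0,0,0],[0,0,0,0,0,0,0]]'
python3 -m pendant '[[0,0,-0.008,0,0,0,0],[0,0,0,0,0,0,0]]'
python3 - <<'E'
from h import *
t=snap('top','t4');print(arm.read_state()['position'])
g=t['image'].astype(int)
m=(g.min(2)>95).astype(np.uint8); m[:240]=0;m[292:]=0;m[:,:265]=0;m[:,315:]=0
n,l,st,c=cv2.connectedComponentsWithStats(m)
for i in range(1,n):
  if st[i,4]>60: print(st[i],c[i])
k=[cv2.minEnclosingCircle(np.argwhere((l==i)&(np.arange(420)[:,None]<282))[:,::-1].astype(np.float32)) for i in range(1,n) if st[i,4]>200]
for (u,v),r in k: print(u,v,r,plane(t,u,v,50))
go(506,-210,52,160.8)
E
```

```text
clock: 9.65
position: [368.1, -167.5, 45.6]
ee_rot: [0.165, 0.986, 0.0, 0.001]
contact_force: [0.6, 0.2, 1.6]
gripper_width: 14.3
grasp_force: 58.4
clock: 9.85
position: [367.5, -167.6, 53.9]
ee_rot: [0.165, 0.986, 0.0, -0.0]
contact_force: [-0.9, -0.3, -0.9]
gripper_width: 14.3
grasp_force: 58.4
[ 367.29873403 -167.54723394   53.63955628]
[ 275  243   39   49 1281] [292.91959407 263.76112412]
292.8043518066406 262.89129638671875 20.59258460998535 [ 470.72291723 -200.97485313   50.        ]
t 9.9 pos [ 367.3 -167.5   53.6] turn [-0.   -0.02  0.2 ] shift [-144.9    5.5    1.6] F [-0.5 -0.1 -1.5] w 14.1
```

```bash
python3 -m pendant '[[-0.02,0.0022,0,0,0,0,0],[-0.02,0,0,0,0,0,0],[-0.02,0,0,0,0,0,0],[-0.02,0,0,0,0,0,0],[-0.02,0,0,0,0,0,0],[-0.02,0,0,0,0,0,0],[-0.012,0,0,0,0,0,0],[0,0,0,0,0,0,0],[0,0,0,0,0,0,0]]'
python3 - <<'E'
from h import *
s=snap('side','s5');w=snap('wrist','w5')
go(367.3+125.8,-167.5-41,45.6,160.8)
cv2.imwrite('pics/c5.png',cv2.resize(s['image'][180:320,230:400,::-1],None,fx=4,fy=4,interpolation=2))
E
```

```text
clock: 10.8
position: [491.9, -208.1, 52.8]
ee_rot: [0.165, 0.986, 0.0, -0.001]
contact_force: [-0.4, 0.2, -1.4]
gripper_width: 14.3
grasp_force: 58.5
t 10.9 pos [ 491.8 -208.    53.1] turn [-0.01 -0.11  0.21] shift [-1.4 -0.   7.5] F [ 0.5  0.4 -1.7] w 14.3
```

View pics/c5.png

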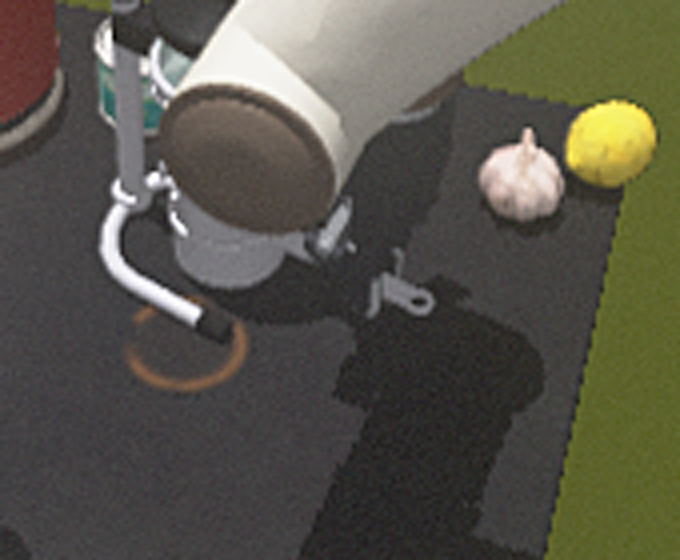

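The cup hangs under the canister between the feet, with no contact force. I'll lower it, release and back off.

```bash
python3 -m pendant '[[-0.0014,0,0.004,0,0,0,0],[0,0,0.0035,0,0,0,0],[0,0,0,0,0,0,0],[0,0,0,0,0,0,0.05],[0,0,0,0,0,0,0.05],[0,0,0,0,0,0,0.05],[0,0,0,0,0,0,0.05],[0,0,-0.02,0,0,0,0.05],[0.005,0,-0.03,0,0,0,0.05],[0.02,0,-0.02,0,0,0,0],[0.03,0,-0.04,0,0,0,0],[0.03,0,-0.04,0,0,0,0]]'
python3 -m pendant '[[0.03,0,-0.04,0,0,0,0],[0.03,0,-0.02,0,0,0,0],[0,0,0,0,0,0,0]]'
python3 - <<'E'
from h import *
s=snap('side','s6');t=snap('top','t6')
print(arm.read_state()['joints'].round(2));go(527,-334,250,160.8)
cv2.imwrite('pics/c6.png',np.hstack([cv2.resize(s['image'][160:300,230:360,::-1],None,fx=3,fy=3,interpolation=2),cv2.resize(t['image'][140:280,260:390,::-1],None,fx=3,fy=3,interpolation=2)]))
E
```

```text
clock: 12.1
position: [413.0, -180.9, 196.5]
ee_rot: [0.165, 0.986, -0.0, -0.001]
contact_force: [1.4, -1.0, 1.4]
gripper_width: 7.1
grasp_force: 0.0
clock: 12.4
position: [356.0, -161.3, 259.3]
ee_rot: [0.164, 0.986, 0.001, 0.004]
contact_force: [0.4, -0.1, -0.7]
gripper_width: 0.2
grasp_force: 0.0
[-0.01 -0.03 -0.51 -0.   -1.08 -1.9 ]
t 12.5 pos [ 357.3 -161.6  256.6] turn [0.06 0.15 0.24] shift [-216.9 -107.1    6.6] F [ 1.3 -0.  -0.8] w -0.2
```

View pics/c6.png

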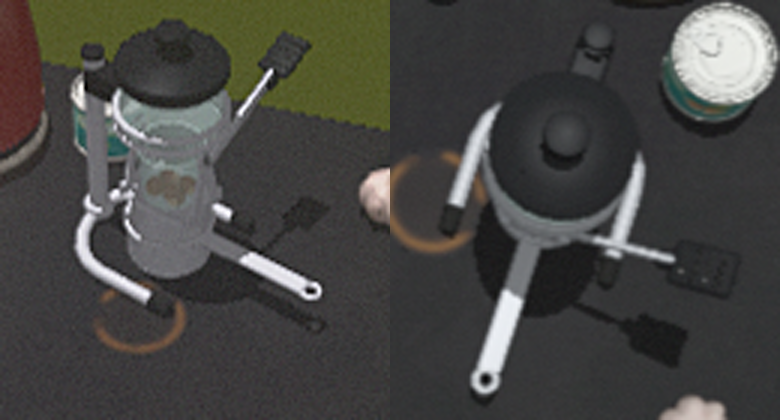

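Run:
```python
from h import *
s,t=load('s6'),load('t6')
T=lambda x,y:(t,(x-390+.5)/3-.5+260,(y+.5)/3-.5+140)
S=lambda x,y:(s,(x+.5)/3-.5+230,(y+.5)/3-.5+160)
r,e=tri(T(485,380),S(312,290));print(r,e)
rp=plane(*T(485,380),38.5);hp=plane(*T(526,248),38.5);d=(hp-rp)/np.linalg.norm(hp-rp)
print(rp,hp,'yaw',np.degrees(np.arctan2(d[1],d[0])),'cup',rp+145*d,rp+143*d)
# side: cup bottom left/right edges at silhouette near z=0..: 
a,b=S(127,262),S(211,255); print('side cup sil',plane(*a,8),plane(*b,8))
```

```text
[ 462.26103608 -198.22214696   35.91924668] [np.float64(1.7408733035597592), np.float64(1.7408733035596609)]
[ 463.89573858 -198.00144626   38.5       ] [ 559.16769156 -228.31400916   38.5       ] yaw -17.649446871142324 cup [ 602.07049642 -241.96434307   38.5       ] [ 600.16463769 -241.35795829   38.5       ]
side cup sil [ 624.75352021 -207.08736705    8.        ] [ 557.58904442 -237.60734512    8.        ]
```

The cup stands about 3 mm from the outlet point and the gate is still shut. Now to move above the pad with the fingers closed.

```bash
python3 -m pendant '[[-0.0362,-0.0179,0,0,0,0.2,0],[-0.0362,-0.0179,0,0,0,0,0],[-0.0362,-0.0179,0,0,0,0,0],[-0.0362,-0.0179,0,0,0,0,0],[-0.0362,-0.0179,0,0,0,0,0],[-0.0362,-0.0179,0,0,0,0,0],[0,0,0,0,0,0,0],[0,0,0,0,0,0,0]]'
python3 - <<'E'
from h import *
go(527,-334,210,160.8)
s=snap('side','s7');t=snap('wrist','w7')
cv2.imwrite('pics/c7.png',np.hstack([cv2.resize(s['image'][120:300,220:400,::-1],(400,400),interpolation=2),cv2.resize(t['image'][:,:,::-1],(400,400*3//4)) if 0 else cv2.resize(t['image'][:,:,::-1],(400,400))]))
E
```

```text
clock: 13.3
position: [527.6, -335.0, 252.3]
ee_rot: [0.167, 0.986, 0.001, -0.003]
contact_force: [0.0, -0.0, -1.2]
gripper_width: -0.1
grasp_force: 0.0
t 13.3 pos [ 527.6 -335.   252.3] turn [ 0.02 -0.32 -0.06] shift [ 0.9  0.8 42.3] F [ 0.  -0.  -1.2] w -0.1
```

View pics/c7.png

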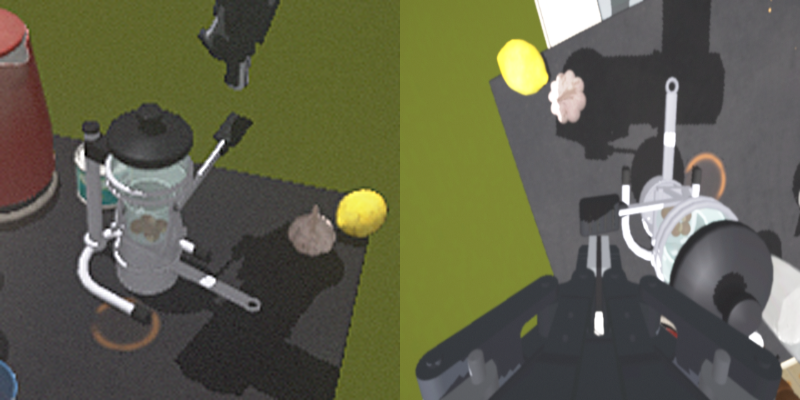

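The closed fingers are centred above the pad: both lie at about column 600 in the wrist view. I'll press straight down.

```bash
python3 -m pendant '[[0,0,0.025,0,0,0,0],[0,0,0.02,0,0,0,0],[0,0,0.01,0,0,0,0],[0,0,0.006,0,0,0,0],[0,0,0.006,0,0,0,0],[0,0,0.006,0,0,0,0],[0,0,0,0,0,0,0]]'
python3 -c "
from h import *
go(527,-334,123,160.8)"
```

```text
clock: 14.1
position: [528.1, -335.0, 183.6]
ee_rot: [0.166, 0.986, -0.001, 0.001]
contact_force: [-1.9, -1.3, 4.9]
gripper_width: -0.3
grasp_force: 2.1
t 14.1 pos [ 528.1 -335.   183.6] turn [-0.04  0.15  0.04] shift [ 1.3  0.5 60.6] F [-1.9 -1.3  4.9] w -0.3
```

Contact is made at about 5 N; I'll keep pressing.

```bash
python3 -m pendant '[[0,0,0.007,0,0,0,0],[0,0,0.007,0,0,0,0],[0,0,0.007,0,0,0,0],[0,0,0.007,0,0,0,0],[0,0,0.007,0,0,0,0],[0,0,0.007,0,0,0,0],[0,0,0.007,0,0,0,0],[0,0,0.003,0,0,0,0],[0,0,0,0,0,0,0]]'
python3 -m pendant '[[0,0,0.002,0,0,0,0],[0,0,0.002,0,0,0,0],[0,0,0,0,0,0,0]]'
```

```text
clock: 15.0
position: [528.9, -334.2, 132.3]
ee_rot: [0.166, 0.986, -0.0, 0.002]
contact_force: [-1.0, 1.1, 8.8]
gripper_width: -0.3
grasp_force: 3.9
clock: 15.3
position: [529.1, -333.8, 128.7]
ee_rot: [0.166, 0.986, 0.0, 0.002]
contact_force: [-0.7, 2.8, 8.6]
gripper_width: -0.2
grasp_force: 3.9
```

```bash
python3 -m pendant '[[0,0,0.002,0,0,0,0],[0,0,0,0,0,0,0]]'
python3 -m pendant '[[0,0,0.002,0,0,0,0],[0,0,0,0,0,0,0]]'
python3 -m pendant '[[0,0,0.002,0,0,0,0],[0,0,0,0,0,0,0]]'
```

```text
clock: 15.5
position: [529.2, -334.0, 126.9]
ee_rot: [0.166, 0.986, 0.0, 0.002]
contact_force: [-0.8, 2.4, 9.1]
gripper_width: 0.2
grasp_force: 4.0
clock: 15.7
position: [529.4, -334.2, 125.7]
ee_rot: [0.166, 0.986, -0.0, 0.002]
contact_force: [-0.7, 2.7, 11.3]
gripper_width: -0.1
grasp_force: 4.8
clock: 15.9
position: [529.5, -334.2, 125.4]
ee_rot: [0.166, 0.986, -0.001, 0.003]
contact_force: [-2.4, 4.4, 17.3]
gripper_width: 0.2
grasp_force: 7.8
```

The handle is on its stop: force rose to 17 N while the tool barely moved. I'll hold and check the nuts.

```bash
python3 -m pendant '[[0,0,0,0,0,0,0],[0,0,0,0,0,0,0],[0,0,0,0,0,0,0],[0,0,0,0,0,0,0],[0,0,0,0,0,0,0],[0,0,0,0,0,0,0],[0,0,0,0,0,0,0],[0,0,0,0,0,0,0],[0,0,0,0,0,0,0],[0,0,0,0,0,0,0]]'
python3 - <<'E'
from h import *
s=snap('side','s8');w=snap('wrist','w8')
cv2.imwrite('pics/c8.png',np.hstack([cv2.resize(s['image'][170:300,230:360,::-1],(400,400),interpolation=2),cv2.resize(w['image'][:280,200:480,::-1],(400,400),interpolation=2)]))
E
```

```text
clock: 16.9
position: [529.5, -334.2, 125.4]
ee_rot: [0.166, 0.986, -0.0, 0.003]
contact_force: [-2.3, 4.1, 18.4]
gripper_width: -0.2
grasp_force: 7.8
```

View pics/c8.png

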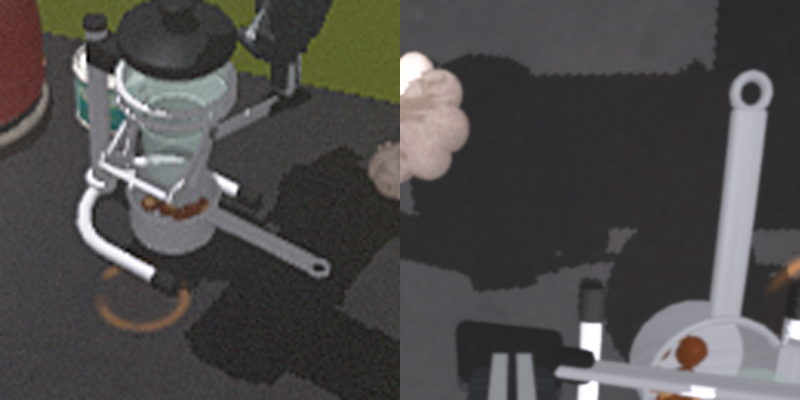

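The canister is empty, the nuts lie in the cup at about (180,207) in the crop, none is visible outside it, and the handle is held down.

```bash
python3 -c "
from bench import arm
print(arm.job_done())"
```

```text
the job is handed in; nothing more can be done
None
```

I handed the job in with the cup standing about 3 mm from the point below the outlet and the handle held on its stop at about 18 N; in the last pictures the canister was empty, the nuts were in the cup and none was visible outside it, but I did not count all eight and the hand-in returned no verdict.

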